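# Rock the tight charger out of the cable reel

## Task

Unplug the tall charger from the cable reel. The socket's clips grip it tightly, so rather than pulling straight take hold of it and rock it side to side, over towards one broad face and then the other, until it works free, with the reel staying flat on the table where it stands. Leave the small charger plugged in and everything else as it is, and finish still holding the charger, steady and pins down, just clear above the socket it came out of.

Things in the scene. Friction and masses are not known exactly. Their poses are not given: they have to be found in the camera images.
- charger_center (a point): The tall charger to unplug: a white block with two USB ports in its top, 52 (own x) x 44 (own y, the narrow way) x 46 high, about 130 g. The point is the block's middle, 23 above its underside, which rests on the rim. Leaned about own x it tilts up to 0.15 rad each way; turned about the clip on the side going down it climbs 4 per swing between +-0.12 rad. A 60 N grip across the 44 is fine.
- charger_pins (a point): Between the tips of the tall charger's two steel pins (19 apart along own x, 5 thick), 35.5 below the block's underside and 58.5 below its middle. Between block and pins is the round plug face, 37 across, 17.5 long, with flats 34.5 apart at own +y and -y.
- reel_rim (a point): The cable reel: a low round black case, 240 across, 2.8 kg, standing loose on rubber feet, its lead wound inside. The point is on its upright axis, level with the socket rims, 80 above the table; the deck round the sockets is 19 lower. A winding knob, 18 across, top 91 above the table, stands on the deck 86 from the axis towards own -y. Both chargers' axes are parallel to the reel's.
- socket_a (a point): Centre of one socket's mouth, level with its rim, 62 from the reel's axis. Round collar, 54 outside, 41 inside. In its wall at own +y and -y, 5 below the rim, two sprung brass clips press on the plug's flats with 20 N each: pulled straight, it gives only at 20 to 28 N, enough to lift or tip the reel. A plug is free of the clips after climbing 13. One charger is in it, either one.
- socket_b (a point): Centre of the mouth of another socket, same make and same directions as socket_a, holding the other charger. Leaned along own x, the line of its pins, a plug has only 0.06 rad of room and is not to be forced; leaned towards +y and -y, one clip holds while the other side climbs. The third socket of the reel is empty.
- small_charger_center (a point): The small charger, which stays plugged in: a flat white block 40 (own x) x 36 (own y) x 18 high; the point is its middle, 9 above the socket's rim.
- bowl: Bystander: the big clear glass mixing bowl, 270 across, 105 high. Origin at the centre of its underside.
- beaker: Bystander: the clear plastic measuring beaker, 84 across, 120 high. Origin at the centre of its underside.
- spray_a: Bystander: a white spray bottle with a blue collar and trigger, 84 across, 237 high. Origin at the centre of its underside.
- spray_b: Bystander: an all-white spray bottle, 84 across, 237 high. Origin at the centre of its underside.
- tape: Bystander: a roll of tan tape lying flat, 100 across, 48 high. Origin at the centre of its underside.
- tub: Bystander: a white screw-top tub, 90 across, 100 high. Origin at the centre of its underside.
- spoon: Bystander: a steel spoon lying flat, 210 long. Origin at the centre of its underside.

How it is judged:
On the way, in this order (a step that is already met when the one before it is completed fails the run):
1. the charger, its pins still in the socket, is leaned towards its own -y side by 2 degrees or more (angle between charger_center's own y axis and vertical below 1.5358 rad and z of charger_center in the frame of reel_rim below 0.055 m), for 0.05 s.
2. then, its pins still in the socket, it is leaned towards its own +y side by 2 degrees or more (angle between charger_center's own y axis and vertical above 1.6058 rad and z of charger_center in the frame of reel_rim below 0.055 m), for 0.05 s.
At the end, for the whole second after the job is handed in: The gripper holds the charger still, upright within 0.25 rad, pin tips 2 to 51 mm above the rim, its middle within 95 mm of its start, off the reel; the reel stands flat within 30 mm of its start, the small charger is still in (risen under 4 mm), all else within 30 mm (z of charger_center in the frame of reel_rim between 0.0605 and 0.11 m and distance of charger_center from where it was at the start of the episode below 0.095 m and angle between charger_center's own z axis and vertical below 0.25 rad and contact force between the fingers and charger above 1 N and contact force between charger and reel below 0.1 N and linear speed of charger below 0.03 m/s and height (world z) of reel_rim below 0.083 m and angle between reel_rim's own z axis and vertical below 0.02 rad and distance of each of reel_rim, bowl, beaker, spray_a, spray_b, tape, tub, spoon from where it was at the start of the episode below 0.03 m and z of small_charger_center in the frame of reel_rim below 0.013 m); the arm keeps its last pose, push and grip.
It fails at once if the reel is lifted or tipped (8 mm up or 0.06 rad) or dragged more than 30 mm (height (world z) of reel_rim above 0.088 m or angle between reel_rim's own z axis and vertical above 0.06 rad or distance of reel_rim from where it was at the start of the episode above 0.03 m).
It fails at once if the small charger is pulled up by more than 4 mm (not (z of small_charger_center in the frame of reel_rim below 0.013 m)).
It fails at once if another thing on the table is moved more than 30 mm (not (distance of each of bowl, beaker, spray_a, spray_b, tape, tub, spoon from where it was at the start of the episode below 0.03 m)).
It also fails if it takes over 37 s, if anything falls off the work surface, if the arm or the gripper's body presses on something with over 40 N, if the wrist force passes 120 N, or if a joint passes its speed limit or range.

## Robot

A 6-joint arm with a two-finger parallel gripper is mounted at the origin on the work surface. World frame = base frame: x ahead of the robot, y to its left, z up, the work surface at z = 0. Lengths are in m, angles in rad, forces in N, time in s.
With the tool pointing down it reaches from about 0.3 to 0.85 m from the base axis. Payload 5.4 kg.
Tool frame: the origin (TCP) lies between the finger pads; the fingertips stand ahead of it and the grasp point (between the pads) lies 11 mm behind it (r.tcp_to_tips is the z of the fingertips in the tool frame, in m); z points along the fingers, y is the line along which they close (so a half turn about z gives the same grasp; the last joint's range is limited). The gripper opens to 85 mm and grips with 20 to 120 N. Pads are 22 mm wide; open, the fingers measure 114 mm over their backs; the gripper's body (76 mm by 85 mm) begins 54 mm behind the grasp point. The pads swing forward as they close: fully open they stand 13 mm farther back than shut.
Start: joints at [-1.331, 0.158, 1.597, -0, 1.386, -0.21], TCP at [0.25, -0.518, 0.239] pointing down, gripper open.
Joint ranges: [-2.91, 2.91], [-0.94, 2.29], [0.18, 2.7], [-1.29, 4.43], [0.17, 2.64], [-3, 3]. Speed limits (rad/s): [2.57, 2.57, 3.14, 3.14, 3.14, 3.14].

## Interface

Orientations are given as a rotation vector (axis times angle).
In Python, from workcell import r gives the robot as it stands.
- The arm moves only by the tool play_rows, never from a script. Its argument "series" is a list that holds one entry, the list of rows, each a list of 6 numbers: the shift along the tool's x, y, z in m, then the turn, a rotation vector about the tool's x, y, z in rad. A call has 1 to 12 rows; each row shifts and turns the commanded pose from where the row before left it, along the tool's axes as they then stand; what a row does not reach is not made up. A row lasts 1/8 s, in which the tool goes at most 62.5 mm and 10.7 degrees, less where a joint would pass 70% of its speed; a pose out of reach is approached as far as the arm can. A call is refused whole if a number of a shift passes 0.0625 or a number of a turn 0.188, either way. A call with a gripper value outside its range is refused whole. "claw" is the closure, from 0 (fully open) to 1 (shut), set as the call begins (left out, the last holds). The fingers move at their own pace and stop on an object; "grip_force" is the grip in N (left out, the last holds). Time passes only in rows, so rows that do not move let the fingers close. It gives the time, the measured TCP pose, the force, the opening and the grip force at its end, in the units of the state.
- r.get_obs(): the state, without advancing time (a new reading comes with each control period).
- r.read_camera(name): name is "scene" or "top" or "wrist"; returns a dict with "img" (420x560x3 uint8, red, green, blue), "range_z" (420x560 float32, m along the optical axis (not along the pixel's ray), 0 where there is no reading), "K" (3x3 intrinsics, pixels), "pose" (4x4, takes a point from camera to world coordinates); the wrist camera has in their place "tool_from_camera" (4x4, takes a point from camera to tool coordinates, whose origin is the TCP and whose axes are the flange's). Camera axes: x right, y down, z forward; pixel columns grow to the right and rows downward; lengths in m; the calibration is good to about 2 mm. A picture is of the moment at which its call begins: read the wrist's pose just before it.
- r.close_job(): hands the job in; it is judged then, once.
The state is a dict: "time": time; "q": joint angles; "dq": joint speeds; "joint_torque": joint torques, N m; "position": TCP position; "tcp_rot": TCP orientation; "force": force on the tool from outside, world axes, zero at the start; "moment": the same for the moment, N m; "grip_width": opening from 0.0 (shut) to 1.0 (fully open); "grasp_force": force on a finger pad.
Only numpy, scipy, OpenCV 4.12 (cv2) and the standard library are available. Lean on these libraries where they do the work, as an engineer would, in place of code of your own. Each camera call takes 0.05 s, during which the arm holds its last target. There are 200 camera calls.

## Working session

There is one attempt and no reset: what is moved stays moved. The work goes in short steps, Python scripts to look and compute and a tool call to move; the robot and the scene stay as the last step left them, time stands still between calls to the robot, and variables do not carry over. Pictures are saved under pics/ and viewed, at most 10 in all, crops included, and the job is handed in when it is done.

Besides the shell and the picture viewer there is one more tool, called after ">>>" as name([rows], argument=value, ...), one row to a line, values as JSON. play_rows: Moves the arm, as the interface text tells. Its arguments: {"type":"object","properties":{"series":{"type":"array","items":{"type":"array","items":{"type":"array","items":{"type":"number"}}}},"claw":{"type":"number"},"grip_force":{"type":"number"}},"required":["series"]}

```bash
mkdir -p pics; ls
python3 - <<'E'
from workcell import r
import cv2,numpy as np
o=r.get_obs();print({k:np.round(v,3) for k,v in o.items()}, r.tcp_to_tips)
for n in("top","scene"):
    c=r.read_camera(n);np.savez(f"{n}.npz",**c);cv2.imwrite(f"pics/{n}.png",c["img"][...,::-1]);print(n,c["K"],c["pose"].round(3))
E
```

```text
pics
{'time': np.float64(0.0), 'q': array([-1.331,  0.159,  1.598, -0.   ,  1.386, -0.21 ]), 'dq': array([-0.001,  0.   ,  0.001, -0.001, -0.001, -0.   ]), 'joint_torque': array([ 0.0000e+00, -3.9600e+01, -3.3143e+01, -0.0000e+00,  8.0000e-03,
        0.0000e+00]), 'position': array([ 0.25 , -0.517,  0.238]), 'tcp_rot': array([-3.061, -0.7  ,  0.   ]), 'force': array([-0.494,  0.011,  0.299]), 'moment': array([-0.029,  0.045,  0.04 ]), 'grasp_force': np.float64(0.0), 'grip_width': np.float64(1.0)} 0.008
top [[509.43509112   0.         281.55742393]
 [  0.         509.43509112 206.65864058]
 [  0.           0.           1.        ]] [[-0.028 -0.994  0.106  0.393]
 [-0.999  0.03   0.017  0.019]
 [-0.02  -0.105 -0.994  1.477]
 [ 0.     0.     0.     1.   ]]
scene [[504.74790074   0.         271.55904348]
 [  0.         504.74790074 208.95114766]
 [  0.           0.           1.        ]] [[-0.587  0.646 -0.488  1.309]
 [ 0.81   0.475 -0.345  0.588]
 [ 0.009 -0.597 -0.802  1.377]
 [ 0.     0.     0.     1.   ]]
```

View pics/top.png

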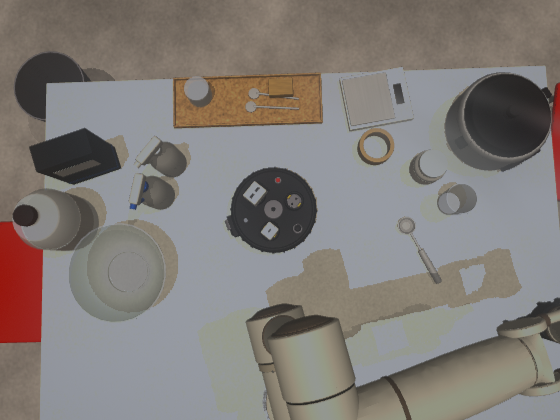

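View pics/scene.png

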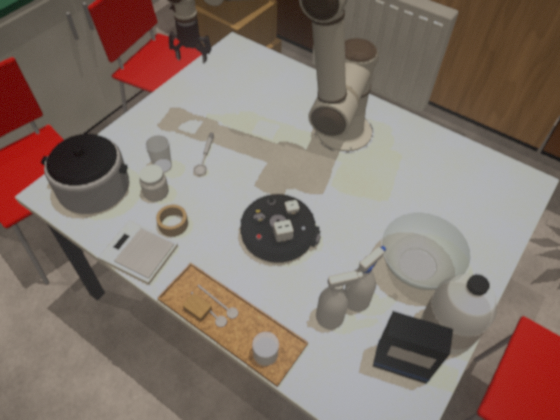

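Top view: the reel is at about (273,209), the tall charger with USB ports at (255,193), the small charger at (270,230), and the knob possibly at (297,229). Next I'll measure these.

```bash
cat > h.py <<'E'
import numpy as np,cv2
def pts(c,T=None):
    K=c["K"];T=c["pose"] if T is None else T
    z=c["range_z"];v,u=np.mgrid[:z.shape[0],:z.shape[1]]
    P=np.stack([(u-K[0,2])/K[0,0]*z,(v-K[1,2])/K[1,1]*z,z],-1)
    return P@T[:3,:3].T+T[:3,3]
def ray(c,uv,h,T=None):
    T=c["pose"] if T is None else T
    d=T[:3,:3]@np.linalg.inv(c["K"])@np.array([uv[0],uv[1],1.])
    return T[:3,3]+d*(h-T[2,3])/d[2]
E
python3 - <<'E'
from h import *
c=dict(np.load("top.npz"));P=pts(c);im=c["img"]
reg=np.zeros(P.shape[:2],bool);reg[160:260,220:330]=1
ok=c["range_z"]>0
for nm,lo,hi in(("tall",.118,.135),("small",.092,.106),("reel",.05,.09)):
    m=reg&ok&(P[...,2]>lo)&(P[...,2]<hi)
    n,l,s,ce=cv2.connectedComponentsWithStats(m.astype(np.uint8))
    for i in range(1,n):
        if s[i,4]<15: continue
        q=P[l==i];rc=cv2.minAreaRect(q[:,:2].astype(np.float32))
        print(nm,s[i,4],q.mean(0).round(3),np.round(rc[0],3),np.round(rc[1],3),round(rc[2],1), im[l==i].mean(0).round())
b=im[150:270,210:335,::-1];cv2.imwrite("pics/crop.png",cv2.resize(b,None,fx=5,fy=5,interpolation=cv2.INTER_CUBIC))
E
```

```text
tall 314 [0.577 0.114 0.126] [0.578 0.115] [0.045 0.052] 49.5 [137. 139. 141.]
small 185 [0.477 0.078 0.098] [0.477 0.078] [0.035 0.04 ] 49.8 [140. 142. 144.]
reel 5209 [0.536 0.065 0.063] [0.538 0.068] [0.24  0.238] 73.8 [59. 58. 59.]
```

View pics/crop.png

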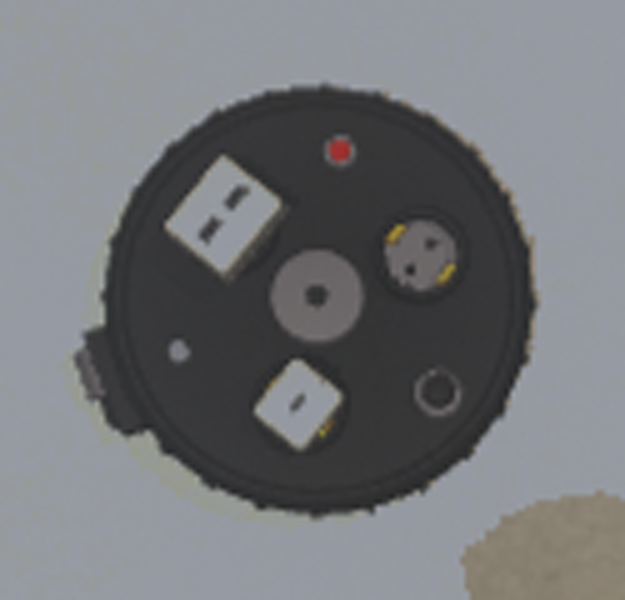

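The crop shows three features:
- The tall charger is at crop px (225,216).
- The small charger is at (299,405).
- The knob is at (438,392), so own −y points from the axis towards (−x,−y) in the world.

That gives own +y at about 49.5° and a tall charger position of (0.578, 0.115). It sits 62 mm from the axis with its top at 0.126, which matches the sizes given.

Run:
```python
from workcell import r
import numpy as np
from scipy.spatial.transform import Rotation as R
o=r.get_obs();Rt=R.from_rotvec(o["tcp_rot"]).as_matrix();print(Rt.round(3))
d=np.array([.578,.115,.225])-o["position"]
print((Rt.T@d).round(4),(Rt.T@d/12).round(4))
ty=Rt[:,1];print("tool y yaw deg",np.degrees(np.arctan2(ty[1],ty[0])))
```

```text
[[ 0.901  0.435 -0.   ]
 [ 0.435 -0.901  0.002]
 [ 0.    -0.002 -1.   ]]
[ 0.5704 -0.4267  0.0143] [ 0.0475 -0.0356  0.0012]
tool y yaw deg -64.22680709904698
```

>>> play_rows([
  [[0.0475, -0.0356, 0.001, 0, 0, 0], [0.0475, -0.0356, 0.001, 0, 0, 0], [0.0475, -0.0356, 0.001, 0, 0, 0], [0.0475, -0.0356, 0.001, 0, 0, 0], [0.0475, -0.0356, 0.001, 0, 0, 0], [0.0475, -0.0356, 0.001, 0, 0, 0], [0.0475, -0.0356, 0.001, 0, 0, 0], [0.0475, -0.0356, 0.001, 0, 0, 0], [0.0475, -0.0356, 0.001, 0, 0, 0], [0.0475, -0.0356, 0.001, 0, 0, 0], [0.0475, -0.0356, 0.001, 0, 0, 0], [0.0475, -0.0356, 0.001, 0, 0, 0]],
], claw=0)

```text
time: 1.6
position: [0.5779, 0.1167, 0.2268]
tcp_rot: [3.062, 0.701, -0.001]
force: [0.7, -0.1, 0.6]
grip_width: 1.001
grasp_force: 0.0
```

>>> play_rows([
  [[0, 0, 0, 0, 0, 0.165], [0, 0, 0, 0, 0, 0.165], [0, 0, 0, 0, 0, 0.165], [0, 0, 0, 0, 0, 0.165], [0, 0, 0, 0, 0, 0.165], [0, 0, 0, 0, 0, 0.165], [0, 0, 0, 0, 0, 0.167], [0, 0, 0, 0, 0, 0], [0, 0, 0, 0, 0, 0]],
])

```text
time: 2.72
position: [0.5774, 0.1147, 0.227]
tcp_rot: [2.948, -1.084, -0.001]
force: [-0.6, 0.2, 0.1]
grip_width: 0.995
grasp_force: 0.0
```

Run:
```python
from workcell import r
from h import *
from scipy.spatial.transform import Rotation as R
o=r.get_obs();c=r.read_camera("wrist")
T0=np.eye(4);T0[:3,:3]=R.from_rotvec(o["tcp_rot"]).as_matrix();T0[:3,3]=o["position"]
T=T0@c["tool_from_camera"];np.savez("w.npz",T=T,T0=T0,**c)
print(o["time"],o["q"].round(3),T0.round(3),o["force"],T.round(3))
P=pts(c,T);ok=c["range_z"]>0
for lo,hi in((.118,.135),(.09,.106)):
    m=ok&(P[...,2]>lo)&(P[...,2]<hi)&(c["img"].min(-1)>60)
    n,l,s,ce=cv2.connectedComponentsWithStats(m.astype(np.uint8))
    for i in range(1,n):
        if s[i,4]<300: continue
        q=P[l==i];rc=cv2.minAreaRect(q[:,:2].astype(np.float32));print(lo,s[i],q.mean(0).round(4),np.round(rc[0],4),np.round(rc[1],4),rc[2])
cv2.imwrite("pics/w1.png",c["img"][...,::-1])
```

```text
2.725 [-0.009  0.203  1.571  0.     1.368  2.266] [[ 0.762 -0.648 -0.001  0.577]
 [-0.648 -0.762  0.     0.115]
 [-0.     0.    -1.     0.227]
 [ 0.     0.     0.     1.   ]] [-0.56357373  0.22691765  0.13283974] [[-0.648 -0.736 -0.197  0.628]
 [-0.762  0.625  0.169  0.071]
 [-0.001  0.26  -0.966  0.362]
 [ 0.     0.     0.     1.   ]]
0.118 [ 247  180   55   63 3199] [0.5793 0.1146 0.1259] [0.5782 0.1157] [0.044  0.0518] 49.927696228027344
0.118 [   0  261   29   70 1242] [0.6691 0.3387 0.1257] [0.6687 0.3433] [0.0206 0.0642] 43.591793060302734
0.09 [ 352  237   41   41 1041] [0.4851 0.0793 0.097 ] [0.4782 0.0795] [0.0352 0.0385] 50.24605178833008
0.09 [   0  238   54   73 1115] [0.6796 0.3295 0.0981] [0.6792 0.3363] [0.0282 0.0781] 70.9883041381836
```

View pics/w1.png

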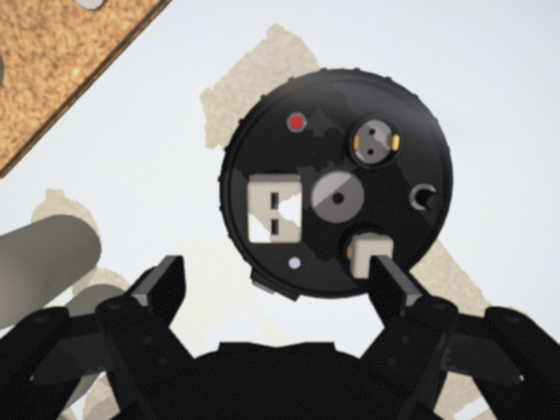

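The wrist view shows the charger at (275,210), midway between the fingers, with the yaw aligned. Tool x equals own +x and tool y equals own −y. I'll descend and close.

>>> play_rows([
  [[0, -0.001, 0.04, 0, 0, 0], [0, 0, 0.04, 0, 0, 0], [0, 0, 0.03, 0, 0, 0], [0, 0, 0.014, 0, 0, 0], [0, 0, 0.01, 0, 0, 0], [0, 0, 0, 0, 0, 0], [0, 0, 0, 0, 0, 0]],
])

```text
time: 3.65
position: [0.5792, 0.1155, 0.0946]
tcp_rot: [-2.947, 1.087, -0.003]
force: [-0.2, 0.7, 0.6]
grip_width: 0.998
grasp_force: 0.0
```

>>> play_rows([
  [[0, 0, 0, 0, 0, 0], [0, 0, 0, 0, 0, 0], [0, 0, 0, 0, 0, 0], [0, 0, 0, 0, 0, 0], [0, 0, 0, 0, 0, 0], [0, 0, 0, 0, 0, 0], [0, 0, 0, 0, 0, 0], [0, 0, 0, 0, 0, 0]],
], claw=1, grip_force=60)

```text
time: 4.65
position: [0.5787, 0.1157, 0.0939]
tcp_rot: [-2.947, 1.088, -0.001]
force: [0.5, 2.1, 4.3]
grip_width: 0.508
grasp_force: 63.4
```

```bash
cat > plan.py <<'E'
import numpy as np
def rows(angs,zT,pv=(17.25,-5),first=(22,0)):
    "own (y,z) mm rel. rim; angles = successive lean targets about own x; returns tool rows"
    p=np.array([0.,zT]);a=0.
    rot=lambda t:np.array([[np.cos(t),-np.sin(t)],[np.sin(t),np.cos(t)]])
    for k,t in enumerate(angs):
        d=t-a;P=first if k==0 else pv
        P=np.array([-np.sign(d)*P[0],P[1]])
        q=P+rot(d)@(p-P)
        loc=rot(a).T@(q-p)       # own axes at start of swing
        cen=q+rot(t)@np.array([0,23-zT])
        print(f"lean {t:+.2f}: dtool y {-loc[0]:+.2f} z {-loc[1]:+.2f} turn {d:+.2f} | TCP {q.round(2)} centre {cen.round(2)}")
        p,a=q,t
if __name__=="__main__":
    from workcell import r
    o=r.get_obs();print({k:np.round(v,3) for k,v in o.items() if k in("time","position","tcp_rot","force","moment","grip_width","grasp_force")})
    z=1e3*(o["position"][2]-.08)
    rows([.1,-.12,.12,-.12,.12,-.12,0],z)
E
python3 plan.py
```

```text
{'time': np.float64(4.65), 'position': array([0.579, 0.116, 0.094]), 'tcp_rot': array([-2.947e+00,  1.088e+00, -1.000e-03]), 'force': array([0.459, 2.148, 4.25 ]), 'moment': array([0.274, 0.083, 0.057]), 'grasp_force': np.float64(63.37), 'grip_width': np.float64(0.508)}
lean +0.10: dtool y +1.50 z -2.13 turn +0.10 | TCP [-1.5  16.04] centre [-2.41 25.08]
lean -0.12: dtool y -5.38 z -3.06 turn -0.22 | TCP [ 3.54 19.63] centre [ 4.63 28.65]
lean +0.12: dtool y +6.91 z -3.43 turn +0.24 | TCP [-2.9  23.86] centre [-3.99 32.88]
lean -0.12: dtool y -7.86 z -3.04 turn -0.24 | TCP [ 4.53 27.83] centre [ 5.62 36.85]
lean +0.12: dtool y +8.87 z -3.20 turn +0.24 | TCP [-3.89 32.06] centre [-4.98 41.08]
lean -0.12: dtool y -9.82 z -2.81 turn -0.24 | TCP [ 5.52 36.03] centre [ 6.61 45.05]
lean +0.00: dtool y +5.33 z -1.81 turn +0.12 | TCP [ 0.45 38.46] centre [ 0.45 47.54]
```

>>> play_rows([
  [[0, 0.0005, -0.0007, 0.033, 0, 0], [0, 0.0005, -0.0007, 0.033, 0, 0], [0, 0.0005, -0.0007, 0.034, 0, 0], [0, 0, 0, 0, 0, 0], [0, 0, 0, 0, 0, 0]],
])

```text
time: 5.28
position: [0.5775, 0.1143, 0.0958]
tcp_rot: [-2.858, 1.055, -0.054]
force: [0.5, 3.6, 5.9]
grip_width: 0.509
grasp_force: 63.7
```

```bash
cat > st.py <<'E'
from workcell import r
import numpy as np
from scipy.spatial.transform import Rotation as R
o=r.get_obs();M=R.from_rotvec(o["tcp_rot"]).as_matrix()
y=np.array([.648,.762,0]);x=np.array([.762,-.648,0])
d=(o["position"]-[.5787,.1157,.0939])*1e3
print("t",o["time"],"lean",-M[2,1].round(4),"TCP own x,y,z mm",(d@x).round(2),(d@y).round(2),d[2].round(2)+13.9,"F own",(o["force"]@x).round(1),(o["force"]@y).round(1),o["force"][2].round(1),"M own",(o["moment"]@x).round(2),(o["moment"]@y).round(2),"grip",o["grasp_force"],"zaxis tilt x",(M[:,2]@x).round(3))
E
python3 st.py
```

```text
t 5.275 lean 0.1009 TCP own x,y,z mm -0.01 -1.8 15.8 F own -1.9 3.0 5.9 M own 0.53 0.22 grip 63.66337180137634 zaxis tilt x 0.001
```

>>> play_rows([
  [[0, -0.0013, -0.0008, -0.055, 0, 0], [0, -0.0013, -0.0008, -0.055, 0, 0], [0, -0.0013, -0.0008, -0.055, 0, 0], [0, -0.0013, -0.0008, -0.055, 0, 0], [0, 0, 0, 0, 0, 0], [0, 0, 0, 0, 0, 0]],
])

```text
time: 6.02
position: [0.5801, 0.1177, 0.0976]
tcp_rot: [2.841, -1.049, -0.064]
force: [4.0, -0.6, -5.7]
grip_width: 0.508
grasp_force: 63.0
```

```bash
python3 st.py
python3 - <<'E'
from workcell import r
import cv2,numpy as np
for n in("scene",):
    c=r.read_camera(n);cv2.imwrite("pics/s2.png",cv2.resize(c["img"][150:280,200:360,::-1],None,fx=4,fy=4,interpolation=cv2.INTER_CUBIC))
E
```

```text
t 6.025 lean -0.1199 TCP own x,y,z mm -0.28 2.45 17.560000000000002 F own 3.5 2.1 -5.7 M own 0.5 -0.49 grip 63.01929473876953 zaxis tilt x -0.001
```

View pics/s2.png

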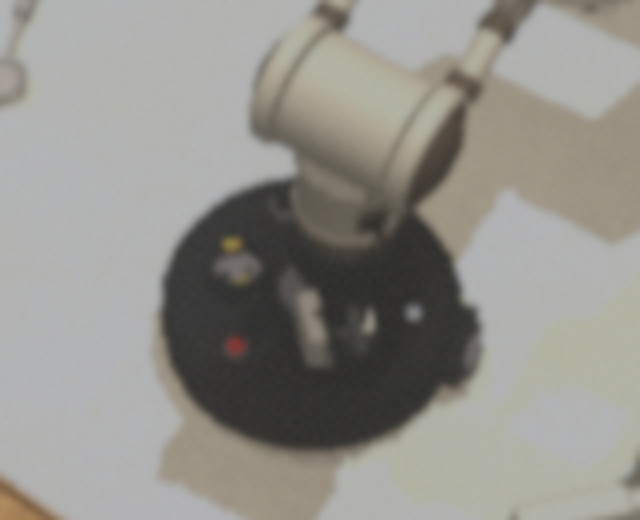

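The reel hasn't moved, and the contact forces are low. I'll keep rocking.

>>> play_rows([
  [[0, 0.0015, -0.0012, 0.06, 0, 0], [0, 0.0015, -0.0012, 0.06, 0, 0], [0, 0.0015, -0.0012, 0.06, 0, 0], [0, 0.0015, -0.0012, 0.06, 0, 0], [0, 0, 0, 0, 0, 0], [0, 0, 0, 0, 0, 0]],
])

```text
time: 6.82
position: [0.5751, 0.1136, 0.1013]
tcp_rot: [-2.84, 1.05, -0.06]
force: [5.5, 0.8, -12.5]
grip_width: 0.507
grasp_force: 63.6
```

```bash
cat >> st.py <<'E'
p=np.array([d@y,d[2]+13.9]);a=-M[2,1]
rt=lambda t:np.array([[np.cos(t),-np.sin(t)],[np.sin(t),np.cos(t)]])
P=np.array([17.25 if a>0 else -17.25,-5]);t=-.06*np.sign(a)
l=rt(a).T@(rt(t)-np.eye(2))@(p-P);print("centre y,z",(p+rt(a)@[0,9.1]).round(2),"next row tool y,z mm",-l.round(2),"turn",t)
E
python3 st.py
```

```text
t 6.825 lean 0.119 TCP own x,y,z mm -1.35 -3.92 21.3 F own 3.7 4.2 -12.5 M own 0.81 -0.7 grip 63.61505627632141 zaxis tilt x -0.002
centre y,z [-5.   30.34] next row tool y,z mm [-1.75 -1.02] turn -0.06
```

>>> play_rows([
  [[0, -0.0017, -0.001, -0.06, 0, 0], [0, -0.0017, -0.001, -0.06, 0, 0], [0, -0.0017, -0.001, -0.06, 0, 0], [0, -0.0017, -0.001, -0.06, 0, 0], [0, 0, 0, 0, 0, 0], [0, 0, 0, 0, 0, 0]],
])

```text
time: 7.58
position: [0.5784, 0.1183, 0.107]
tcp_rot: [2.839, -1.048, -0.071]
force: [-4.2, -1.4, -0.3]
grip_width: 0.509
grasp_force: 66.2
```

```bash
python3 st.py
```

```text
t 7.575 lean -0.1234 TCP own x,y,z mm -1.92 1.84 26.97 F own -2.3 -3.7 -0.3 M own -0.85 0.54 grip 66.16520404815674 zaxis tilt x -0.005
centre y,z [ 2.96 36.  ] next row tool y,z mm [ 2.07 -0.84] turn 0.06
```

>>> play_rows([
  [[0, 0.002, -0.001, 0.06, 0, 0], [0, 0.002, -0.001, 0.06, 0, 0], [0, 0.002, -0.001, 0.06, 0, 0], [0, 0.002, -0.001, 0.05, 0, 0], [0, 0, 0, 0, 0, 0], [0, 0, 0, 0, 0, 0]],
])

```text
time: 8.32
position: [0.5758, 0.1128, 0.1121]
tcp_rot: [-2.85, 1.053, -0.058]
force: [0.3, 0.2, -0.8]
grip_width: 0.508
grasp_force: 66.0
```

```bash
python3 st.py
```

```text
t 8.325 lean 0.1096 TCP own x,y,z mm -0.31 -4.1 32.15 F own 0.1 0.3 -0.8 M own -0.04 0.02 grip 66.00492238998413 zaxis tilt x 0.0
centre y,z [-5.09 41.19] next row tool y,z mm [-2.39 -0.96] turn -0.06
```

It's free: the wrist carries only the charger's weight. I'll straighten it and lift.

>>> play_rows([
  [[0, -0.002, -0.001, -0.055, 0, 0], [0, -0.002, -0.001, -0.055, 0, 0], [0, 0, -0.004, 0, 0, 0], [0, 0, -0.006, 0, 0, 0], [0, 0, -0.007, 0, 0, 0], [0, 0, -0.007, 0, 0, 0], [0, 0, -0.007, 0, 0, 0], [0, 0, -0.005, 0, 0, 0], [0, 0, 0, 0, 0, 0], [0, 0, 0, 0, 0, 0], [0, 0, 0, 0, 0, 0], [0, 0, 0, 0, 0, 0]],
])

```text
time: 9.82
position: [0.5783, 0.1158, 0.1501]
tcp_rot: [2.947, -1.088, -0.001]
force: [-0.3, 0.8, -0.6]
grip_width: 0.508
grasp_force: 66.0
```

```bash
python3 st.py
python3 - <<'E'
from workcell import r
import cv2
from h import *
c=r.read_camera("top");P=pts(c);reg=np.zeros(P.shape[:2],bool);reg[160:260,220:330]=1
o=dict(np.load("top.npz"));D=cv2.absdiff(c["img"],o["img"])
m=reg&(c["range_z"]>0)&(P[...,2]>.05)&(P[...,2]<.075);print(np.median(P[m],0))
a=c["img"][120:270,200:340,::-1];w=r.read_camera("wrist")["img"][...,::-1]
a=cv2.resize(a,(392,420));cv2.imwrite("pics/end.png",cv2.resize(np.hstack([a,w]),(800,353)))
E
```

```text
t 9.825 lean -0.0003 TCP own x,y,z mm -0.39 -0.23 70.07000000000001 F own -0.7 0.4 -0.6 M own -0.04 0.01 grip 66.0100257396698 zaxis tilt x -0.0
centre y,z [-0.23 79.17] next row tool y,z mm [ 4.53 -0.88] turn 0.06
[0.53394808 0.03188089 0.062279  ]
```

View pics/end.png

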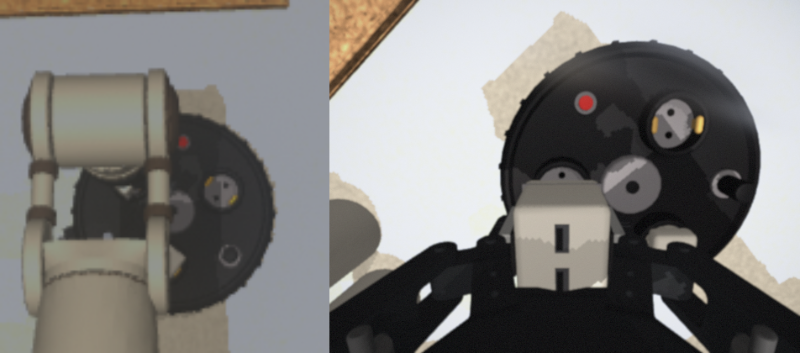

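The charger is held upright between the fingers at (560,245), its pins about 20 mm above the rim. The emptied socket shows behind it at (560,172), the small charger is still seated at (672,238), and the reel hasn't visibly moved. I'm handing in.

```bash
python3 -c "
from workcell import r
print(r.close_job())"
```

```text
the job is handed in; nothing more can be done
None
```

I rocked the tall charger free and handed the job in at about 10 s. At that point it was held upright about 20 mm above its socket, with the reel flat and in place and the small charger still plugged in; the hand-in returned no verdict.

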